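# Close a rubber mould into its hinged support case

### The arm

A 6-joint arm with a two-finger parallel gripper is mounted at the origin on a cart in front of the work surface, level with it; the furniture and walls round the work are solid. World frame = base frame: x ahead of the robot, y to its left, z up, the work surface at z = 0. Lengths are in m, angles in rad, forces in N, time in s.
With the tool pointing down it reaches from about 0.3 to 0.875 m from the base axis. Payload 6.4 kg.
Tool frame: the origin (TCP) lies midway between the tips of the shut fingers; the grasp point (between the pads) lies 19 mm behind it (r.grip_depth is the distance from the TCP to the grasp point, in m); y points along the fingers, x is the direction in which the jaws open and shut, and the axes are right-handed (so a half turn about y gives the same grasp; the last joint's range is limited). The gripper opens to 88 mm and grips with 3 to 60 N. Pads are 18 mm wide; open, the fingers measure 123 mm over their backs; the gripper's body (75 mm by 187 mm) begins 45 mm behind the grasp point.
Start: joints at [-1.35, 0.181, 1.607, -0, 1.354, -0.206], TCP at [0.238, -0.523, 0.239] pointing down, gripper open.
Joint ranges: [-2.99, 2.99], [-0.89, 2.07], [0.3, 2.58], [-1.14, 4.28], [0, 2.63], [-3.12, 3.12]. Speed limits (rad/s): [2.57, 2.57, 3.01, 3.14, 3.14, 3.14].

### API

Orientations are given as a 3x3 rotation matrix whose columns are the frame's x, y, z axes.
In Python, from bench import r gives the robot as it stands. The module is installed in compiled form; this text tells all that it offers.
- The arm moves only by the tool drive_tool, never from a script. Its argument "moves" is a list of rows, each an object with "fingers": the opening, from 0 (shut) to 1 (fully open); "linear": the shift along the tool's x, y, z in cm, a list of three; "yaw": the turn about the tool's y in degrees. In form: [{"fingers": fingers, "linear": [tx, ty, tz], "yaw": yaw}, ...]. A call has 1 to 12 rows; each row shifts and turns the pose as measured when the row begins, along the tool's axes as they then stand; what a row does not reach is not made up. A row lasts 1/10 s, in which the tool goes at most 50 mm and 8.59 degrees, less where a joint would pass 70% of its speed; a pose out of reach is approached as far as the arm can. A call is refused whole if a number of a shift passes 5 or a number of a turn 8.59, either way. A call with a gripper value outside its range is refused whole. The fingers move at their own pace and stop on an object; "grip_force" is the grip in N (left out, the last holds). Time passes only in rows, so rows that do not move let the fingers close. It gives the time, the measured TCP pose, the force and the opening at its end, in the units of the state.
- r.state(): the state, without advancing time (a new reading comes with each control period).
- r.get_image(name): name is "side" or "top" or "wrist"; returns a dict with "image" (480x640x3 uint8, red, green, blue), "range_z" (480x640 float32, m along the optical axis (not along the pixel's ray), 0 where there is no reading), "vfov" (degrees; the focal length in pixels is half the picture's height over the tangent of half this angle, whatever the lens; pixels are square), "cx", "cy" (the principal point, pixels), "R" (3x3) and "t" (3): a world point X has camera coordinates R X + t; the wrist camera has in their place "mount" (4x4, takes a point from camera to tool coordinates, whose origin is the TCP and whose axes are the tool frame's). Camera axes: x right, y down, z forward; pixel columns grow to the right and rows downward; lengths in m; the calibration is good to about 2 mm. A picture is of the moment at which its call begins: read the wrist's pose just before it.
- r.sign_off(): hands the job in, once; it reports no verdict.
The state is a dict: "time": time; "joint_pos": joint angles; "dq": joint speeds; "effort": joint torques, N m; "ee_pos": TCP position; "ee_rot": TCP orientation; "contact_force": force on the tool from outside, world axes, zero at the start; "wrist_torque": the same for the moment, N m; "grip_width": finger opening in m.
Only numpy, scipy, OpenCV 4.12 (cv2) and the standard library are available. Lean on these libraries where they do the work, as an engineer would, in place of code of your own. Each camera call takes 0.05 s, during which the arm holds its last target. There are 200 camera calls.

### The job

Get the blue rubber mould ready for casting, using only pushes of the fingertips: push the mould fully home into its plywood support case, then swing the case's gate shut, then push the bolt home into its keeper so that the gate is locked. Do not lift or tip the mould, and leave the other things on the bench where they are. Finish with the arm clear of everything.

Things in the scene. Friction and masses are not known exactly. Their poses are not given: they have to be found in the camera images.
- support_case: open-topped plywood case fixed to the bench, walls up to 74 mm above the bench. Origin on the bench below the cavity's middle; x points into the case, away from the gate; y towards the hinge; z up. Cavity: x -49.5 to +49.5 mm (back wall beyond), y -59 to +59 mm, open to -x, where the gate closes it. The bolt-side wall (y -59 to -83 mm) ends in a post with its front face at x = -61.5 mm
- case_floor (a point): middle of the cavity's floor, axes as the case. The floor is the top of a base board, 12 mm above the bench, which goes on in front of the cavity as a loading apron to x = -153 mm (y -104 to +92 mm); the mould slides on it
- liner_centre (a point): centre (half-way up) of the loose light-blue rubber mould, a block open at the top, 111 mm wide along the case's y, 95 mm deep along its x, 60 mm high, 0.1 to 0.2 kg, standing on the base board (this point 42 mm above the bench). At the start it sticks out 45 to 75 mm through the gate opening. Home, against the back wall, this point is 2 mm beyond the cavity's middle along the case's x
- gate (a joint): angle of the plywood gate about its upright hinge, rad: 0 = shut, grows as it swings out towards the robot, at most 2.5. It stays where it is left (hinge friction about 0.04 N m)
- gate_hinge (a point): on the gate's upright hinge axis, 44 mm above the bench; turns with the gate: -y runs along the gate to its free edge, -x points outwards. At x = -62.5, y = +72.5 mm in the case's frame. The gate is a board 12 mm thick, 128 mm long, 14 to 74 mm above the bench, outer face at x = +2 mm in this frame. From 5 to 65 mm from the hinge the outer face is free to push on; the bolt is beyond
- gate_edge (a point): middle of the gate's free edge at the outer face, 129.5 mm from the hinge axis, 44 mm above the bench
- bolt (a joint): travel of the bolt, m: 0 = drawn back, 0.027 = fully home. It slides along the gate away from the hinge and stays where it is left (friction about 1.2 N). Home, its bar reaches through the keeper; shot while the gate is open it strikes the keeper and the gate cannot close
- bolt_tail (a point): point on the bolt's bent tail, 50 mm above the bench: a round bar 9 mm thick standing straight out from the gate's outer face to a black end 46 mm off it; this point is 26 mm off the face. To be pushed along the gate away from the hinge; 75 mm from the hinge axis when drawn back, 102 mm home. Nothing stands on its hinge side; beyond it bar and guide straps stand up to 18 mm off the face
- keeper (a point): middle of the steel keeper strap on the post's front, 50 mm above the bench, axes as the case: 14 mm along y, 26 mm high, standing 20 mm out from the post. The bolt's bar enters it from the gate's side
- cup_white: white casting cup, 70 mm across, 76 mm high, bystander; origin at the centre of its foot
- pot_orange: orange pot with a white band, 68 mm across, 62 mm high, bystander; origin at the centre of its foot
- wax: green block of wax, 50 x 70 x 30 mm, bystander; origin at the centre of its underside
- mdf_block: layered brown MDF offcut, 35 x 60 x 35 mm, bystander; origin at the centre of its underside
Not all that is in view belongs to the job. What is shaped like the part that bears liner_centre but purple or turquoise is not meant.

How it is judged:
By the outcome, as a careful person would: the job done as asked, in the order asked, and still so for the second after the job is handed in, with the robot touching nothing.
It also fails if it takes over 54 s, if anything falls off the work surface, if the arm or the gripper's body presses on something with over 40 N, if the wrist force passes 120 N, or if a joint passes its speed limit or range.

## Working session

There is one attempt and no reset: what is moved stays moved. The work goes in short steps, Python scripts to look and compute and a tool call to move; the robot and the scene stay as the last step left them, time stands still between calls to the robot, and variables do not carry over. Pictures are saved under pics/ and viewed, about 8 in all and at most 12, crops included, and the job is handed in when it is done.

Besides the shell and the picture viewer there is one more tool, called after "Call:" as name([rows], argument=value, ...), one row to a line, values as JSON. drive_tool: Moves the arm, as the interface text tells. Its arguments: {"type":"object","properties":{"moves":{"type":"array"},"grip_force":{"type":"number"}},"required":["moves"]}

```bash
mkdir -p pics; cat > h.py <<'E'
from bench import r
import numpy as np, cv2
def save(im,n): cv2.imwrite('pics/'+n,im[:,:,::-1])
def foc(d): return d['image'].shape[0]/2/np.tan(np.radians(d['vfov'])/2)
def pts(d):
    "world points per pixel from range"
    f=foc(d); z=d['range_z']; v,u=np.mgrid[0:480,0:640]
    c=np.stack([(u-d['cx'])/f*z,(v-d['cy'])/f*z,z],-1)
    if 'R' in d: return (c-d['t'])@np.array(d['R'])
    s=d['s']; M=np.array(d['mount']); p=c@M[:3,:3].T+M[:3,3]
    return p@np.array(s['ee_rot']).T+s['ee_pos']
def ray(d,u,v,h):
    "pixel -> world at height h (fixed cam)"
    f=foc(d);R=np.array(d['R']);o=-R.T@d['t'];k=R.T@[(u-d['cx'])/f,(v-d['cy'])/f,1]
    return o+k*(h-o[2])/k[2]
def proj(d,X):
    f=foc(d);c=np.array(d['R'])@X+d['t'];return c[0]/c[2]*f+d['cx'],c[1]/c[2]*f+d['cy']
E
python3 - <<'E'
from h import *
import pickle
for n in('top','side'):
    d=r.get_image(n);save(d['image'],n+'0.png');pickle.dump(d,open(n+'0.pkl','wb'))
    print(n,d['vfov'],d['cx'],d['cy'],np.round(-np.array(d['R']).T@d['t'],3),(d['range_z']>0).mean())
s=r.state();print(s['time'],s['ee_pos'],np.round(s['ee_rot'],3),s['grip_width'])
E
```

```text
top 50.594946870610926 323.74725468574667 242.6171100013799 [0.393 0.022 1.386] 0.9959765625
side 51.76225385846937 315.3897282309392 234.75410171890414 [0.406 1.214 0.975] 0.9959993489583333
0.1 [ 0.23794677 -0.52292112  0.23788482] [[ 0.414 -0.     0.91 ]
 [-0.91   0.002  0.414]
 [-0.002 -1.     0.   ]] 0.08812335694002246
```

View pics/top0.png

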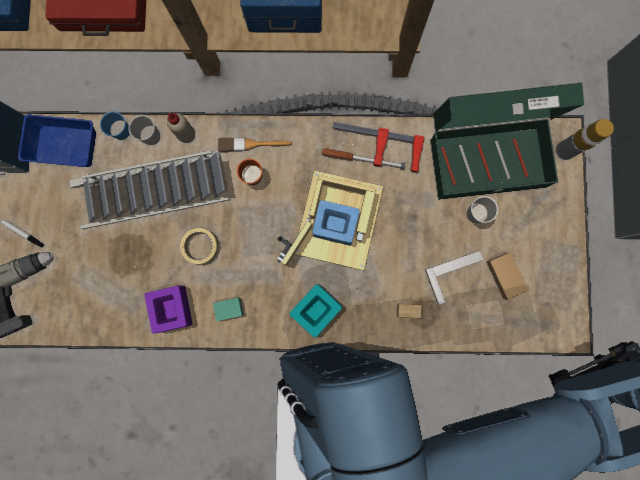

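View pics/side0.png

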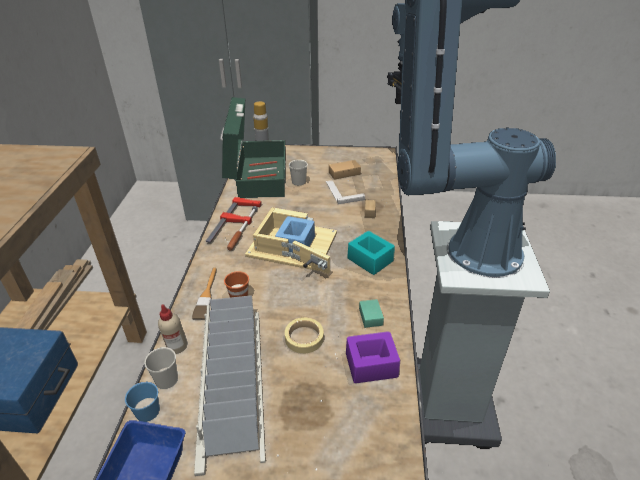

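Top: the candidates are the light-blue block (337,222) in the plywood case, purple (168,309) and turquoise (316,310). The blue one is the mould, as it is the right colour and stands in the case mouth. The gate hinges at about (312,222), its free edge is near (285,262), and the bolt tail is near (283,243). I'll enlarge the crop and measure.

```bash
python3 - <<'E'
from h import *
import pickle
d=pickle.load(open('top0.pkl','rb'));P=pts(d);im=d['image']
save(cv2.resize(im[160:280,265:425],None,fx=5,fy=5,interpolation=cv2.INTER_CUBIC),'crop0.png')
hsv=cv2.cvtColor(im,cv2.COLOR_RGB2HSV)
reg=np.zeros((480,640),bool);reg[165:275,268:395]=1
print('bench z',np.median(P[270:300,380:420,2]))
blue=reg&(hsv[...,0]>95)&(hsv[...,0]<125)&(hsv[...,1]>90)
def rect(m,n):
    q=P[m]; b=cv2.minAreaRect(q[:,:2].astype(np.float32)*1000); print(n,m.sum(),'z',np.round(np.percentile(q[:,2],[5,50,95]),4),b)
rect(blue&(P[...,2]>.066)&(P[...,2]<.08),'blue top')
wood=reg&(hsv[...,0]>15)&(hsv[...,0]<35)&(hsv[...,1]>40)
w=wood&(P[...,2]>.069)&(P[...,2]<.082)
n,l,st,c=cv2.connectedComponentsWithStats(w.astype(np.uint8))
for i in range(1,n):
    if st[i,4]>20: rect(l==i,'walltop'+str(st[i]))
base=reg&(P[...,2]>.008)&(P[...,2]<.016)
rect(base,'base')
for px in [(283,243)]: print(P[238:270,278:300,2].max())
E
```

```text
bench z 0.00109041988285391
blue top 932 z [0.0678 0.0728 0.0771] ((582.8436279296875, 10.866313934326172), (106.90554809570312, 92.06515502929688), 77.80281066894531)
walltop[309 175  67  58 835] 835 z [0.0711 0.0751 0.0798] ((630.5879516601562, -4.822357177734375), (154.51986694335938, 123.09664154052734), 76.79711151123047)
walltop[282 222  29  42 228] 228 z [0.0704 0.0749 0.0794] ((525.8603515625, 113.0190200805664), (13.075305938720703, 125.95863342285156), 58.57499694824219)
base 2643 z [0.0088 0.0127 0.0155] ((600.985595703125, 22.7054443359375), (298.4076843261719, 345.3412170410156), 0.18062373995780945)
1.3856018982890865
```

View pics/crop0.png

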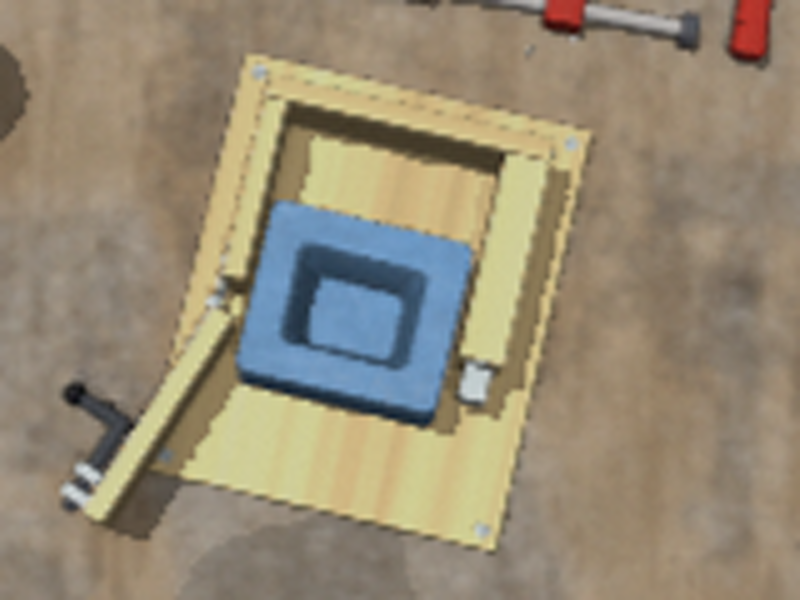

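The crop shows the blue mould (355,310) in the case mouth. The hinge is at (225,295), the open gate runs from (235,315) to (95,520), and the bolt tail's black end is at (73,392). The post front is at (485,362) with the keeper at (475,382). Next I fit the case frame and the mould.

```bash
cat >> h.py <<'E'
def fit(C,W):
    C,W=np.array(C,float),np.array(W)[:,:2];c0,w0=C.mean(0),W.mean(0);a,b=C-c0,W-w0
    th=np.arctan2((a[:,0]*b[:,1]-a[:,1]*b[:,0]).sum(),(a*b).sum());c,s=np.cos(th),np.sin(th);R=np.array([[c,-s],[s,c]])
    t=w0-R@c0;return th,t,W-(C@R.T+t)
E
python3 - <<'E'
from h import *
import pickle
d=pickle.load(open('top0.pkl','rb'));ds=pickle.load(open('side0.pkl','rb'))
g=lambda u,v,h: ray(d,265+(u+.5)/5-.5,160+(v+.5)/5-.5,h)
C=[(-.0615,-.059),(-.0615,-.083),(.0495,.059),(.0495,-.059),(-.153,-.104)]
W=[g(464,357,.074),g(506,367,.074),g(287,100,.074),g(507,153,.074),g(495,550,.012)]
th,t,res=fit(C,W);print('case',th,np.degrees(th),t);print(np.round(res*1000,1))
R=np.array([[np.cos(th),-np.sin(th)],[np.sin(th),np.cos(th)]])
toC=lambda w:(np.asarray(w)[:2]-t)@R*1000
for n,u,v,h in [('mouldBL',275,203,.072),('mouldBR',472,245,.072),('mouldFL',240,372,.072),('mouldFR',435,412,.072),('gate hinge end outer',222,310,.074),('gate inner hinge',243,318,.074),('free outer',85,515,.074),('free inner',100,522,.074),('tailend',73,392,.05),('tailroot',128,425,.05),('keeper',475,380,.063),('baseL',247,57,.012),('baseL2',171,372,.012)]:
    w=g(u,v,h);print(n,np.round(w,4),np.round(toC(w),1))
im=cv2.resize(ds['image'][190:310,220:380],None,fx=5,fy=5,interpolation=cv2.INTER_CUBIC)
for (x,y,z) in [(.0495,.059,.074),(.0495,-.059,.074),(-.0615,-.059,.074),(-.0615,-.083,.074),(-.153,-.104,.012),(-.153,.092,.012),(-.0625,.0725,.074)]:
    X=np.r_[R@[x,y]+t,z];u,v=proj(ds,X);cv2.circle(im,(int((u-220)*5+2),int((v-190)*5+2)),4,(255,0,0),-1)
P=pts(ds)
save(im,'side_chk.png')
E
```

```text
case -0.2195584090102977 -12.579770192897163 [ 6.30947033e-01 -4.12715780e-04]
[[-0.6 -2. ]
 [-0.3 -0.5]
 [ 0.4  0.9]
 [-0.9  0.3]
 [ 1.4  1.3]]
mouldBL [0.6379 0.0529 0.072 ] [-4.8 53.5]
mouldBR [ 0.6168 -0.0505  0.072 ] [ -2.9 -52. ]
mouldFL [0.5485 0.0698 0.072 ] [-95.8  50.6]
mouldFR [ 0.5287 -0.0319  0.072 ] [-92.9 -53. ]
gate hinge end outer [0.5807 0.0797 0.074 ] [-66.5  67.2]
gate inner hinge [0.5766 0.0686 0.074 ] [-68.1  55.6]
free outer [0.4727 0.1489 0.074 ] [-186.9  111.2]
free inner [0.4692 0.141  0.074 ] [-188.7  102.8]
tailend [0.5393 0.159  0.05  ] [-124.1  135.6]
tailroot [0.5221 0.1295 0.05  ] [-134.5  103.1]
keeper [ 0.5468 -0.0531  0.063 ] [-70.7 -69.7]
baseL [0.7306 0.0709 0.012 ] [81.8 91.3]
baseL2 [0.5551 0.1097 0.012 ] [-98.   90.9]
```

View pics/side_chk.png

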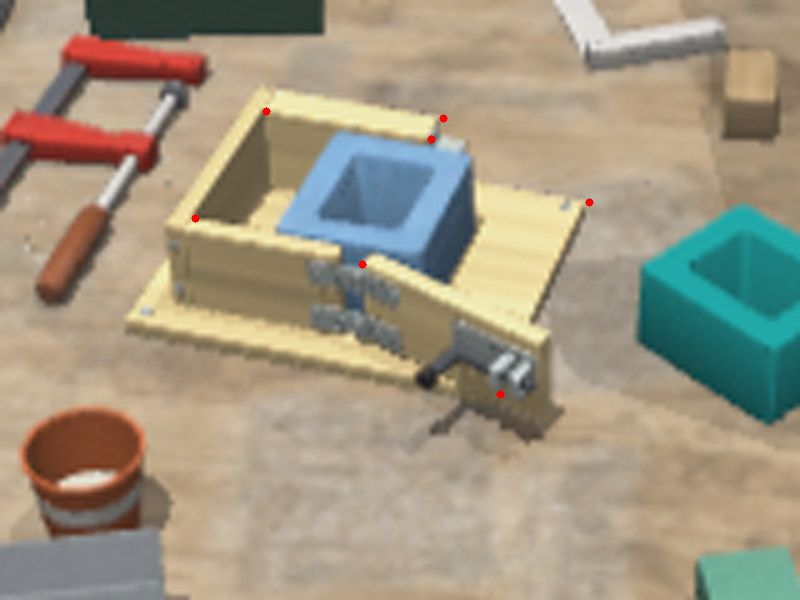

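The side view (red dots) agrees with the case fit: corners are within about 3 mm, the base's left edge gives y = 91 mm, and the gate is at about 110°. The mould front is at x of about -96 mm, central, with yaw of about 1°. I'll plan the approach rows.

```bash
cat >> h.py <<'E'
TH=-0.2196; T0=np.array([.6309,-.0004]); RC=np.array([[np.cos(TH),-np.sin(TH)],[np.sin(TH),np.cos(TH)]])
def c2w(x,y): return RC@[x,y]+T0
def report():
    s=r.state();p=np.array(s['ee_pos']);E=np.array(s['ee_rot'])
    print('t',round(s['time'],2),'case mm',np.round((p[:2]-T0)@RC*1000,1),'z',round(p[2]*1000,1),'tool z angle in case deg',round(np.degrees(np.arctan2(E[1,2],E[0,2])-TH),1),'F case',np.round(np.r_[np.array(s['contact_force'])[:2]@RC,s['contact_force'][2]],1),'w',round(s['grip_width'],4),'q',np.round(s['joint_pos'],2))
    return p,E
def plan(wps,step=.045,ya=8.4):
    "wps: case x,y (m), z, tool-z angle in case (deg): prints rows [tx,ty,tz] cm, yaw deg"
    p,E=report();a=np.degrees(np.arctan2(E[1,2],E[0,2]));
    for x,y,z,b in wps:
        q=np.r_[c2w(x,y),z];da=(b+np.degrees(TH)-a+180)%360-180
        n=int(max(1,np.ceil(np.linalg.norm(q-p)/step-1e-6),np.ceil(abs(da)/ya-1e-6)));dp=(q-p)/n
        for i in range(n):
            c,s=np.cos(np.radians(a)),np.sin(np.radians(a))
            tz=c*dp[0]+s*dp[1];tx=s*dp[0]-c*dp[1]
            print(np.round(np.array([tx,-dp[2],tz])*100,2)+0.,round(-da/n,2));a+=da/n
        p=q
E
python3 - <<'E'
from h import *
plan([(-.135,0,.2,0)])
E
```

```text
t 0.1 case mm [-269.7 -595.6] z 237.9 tool z angle in case deg 37.0 F case [ 0.4  0.4 -0.5] w 0.0881 q [-1.35  0.18  1.61 -0.    1.35 -0.21]
[-2.82  0.27  3.33] 2.65
[-2.97  0.27  3.2 ] 2.65
[-3.11  0.27  3.06] 2.65
[-3.25  0.27  2.91] 2.65
[-3.38  0.27  2.76] 2.65
[-3.5   0.27  2.6 ] 2.65
[-3.62  0.27  2.43] 2.65
[-3.73  0.27  2.26] 2.65
[-3.83  0.27  2.09] 2.65
[-3.92  0.27  1.91] 2.65
[-4.01  0.27  1.73] 2.65
[-4.08  0.27  1.54] 2.65
[-4.15  0.27  1.35] 2.65
[-4.21  0.27  1.16] 2.65
```

Call:
drive_tool([
  {"fingers": 0.6,"linear": [-2.8,0.3,3.3],"yaw": 2.6},
  {"fingers": 0.6,"linear": [-3.0,0.3,3.2],"yaw": 2.6},
  {"fingers": 0.6,"linear": [-3.1,0.3,3.1],"yaw": 2.6},
  {"fingers": 0.6,"linear": [-3.2,0.3,2.9],"yaw": 2.6},
  {"fingers": 0.6,"linear": [-3.4,0.3,2.8],"yaw": 2.6},
  {"fingers": 0.6,"linear": [-3.5,0.3,2.6],"yaw": 2.6},
  {"fingers": 0.6,"linear": [-3.6,0.3,2.4],"yaw": 2.6},
  {"fingers": 0.6,"linear": [-3.7,0.3,2.3],"yaw": 2.6},
  {"fingers": 0.6,"linear": [-3.8,0.3,2.1],"yaw": 2.6},
  {"fingers": 0.6,"linear": [-3.9,0.3,1.9],"yaw": 2.6},
  {"fingers": 0.6,"linear": [-4.0,0.3,1.7],"yaw": 2.6},
  {"fingers": 0.6,"linear": [0,0,0],"yaw": 0},
])

```text
time: 1.3
ee_pos: [0.4499, -0.0744, 0.2006]
ee_rot: [[-0.099, -0.003, 0.995], [-0.995, 0.006, -0.099], [-0.005, -1.0, -0.003]]
contact_force: [0.5, 0.2, 0.2]
grip_width: 0.0532
```

```bash
python3 - <<'E'
from h import *
plan([(-.135,0,.12,0)])
E
```

```text
t 1.3 case mm [-160.5 -111.6] z 200.6 tool z angle in case deg 6.9 F case [0.4 0.3 0.2] w 0.0532 q [-0.43 -0.05  1.93  0.    1.26  1.24]
[-2.69  2.01  0.97] 1.73
[-2.72  2.01  0.89] 1.73
[-2.75  2.01  0.81] 1.73
[-2.77  2.01  0.72] 1.73
```

Call:
drive_tool([
  {"fingers": 0.6,"linear": [-2.7,2.0,1.0],"yaw": 1.7},
  {"fingers": 0.6,"linear": [-2.7,2.0,0.9],"yaw": 1.7},
  {"fingers": 0.6,"linear": [-2.75,2.0,0.8],"yaw": 1.7},
  {"fingers": 0.6,"linear": [-2.8,2.0,0.7],"yaw": 1.7},
  {"fingers": 0.6,"linear": [0,0,0],"yaw": 0},
])

```text
time: 1.8
ee_pos: [0.5005, 0.0308, 0.1182]
ee_rot: [[-0.217, -0.002, 0.976], [-0.976, 0.003, -0.217], [-0.002, -1.0, -0.002]]
contact_force: [-0.8, -0.5, -0.3]
grip_width: 0.053
```

```bash
python3 - <<'E'
from h import *
plan([(-.132,0,.03,0)])
d=r.get_image('wrist');save(d['image'],'wrist0.png')
E
```

```text
t 1.8 case mm [-134.    2.] z 118.2 tool z angle in case deg 0.0 F case [-0.7 -0.6 -0.3] w 0.053 q [-0.18  0.17  1.89  0.    1.09  1.61]
[0.1  4.41 0.1 ] 0.01
[0.1  4.41 0.1 ] 0.01
```

View pics/wrist0.png

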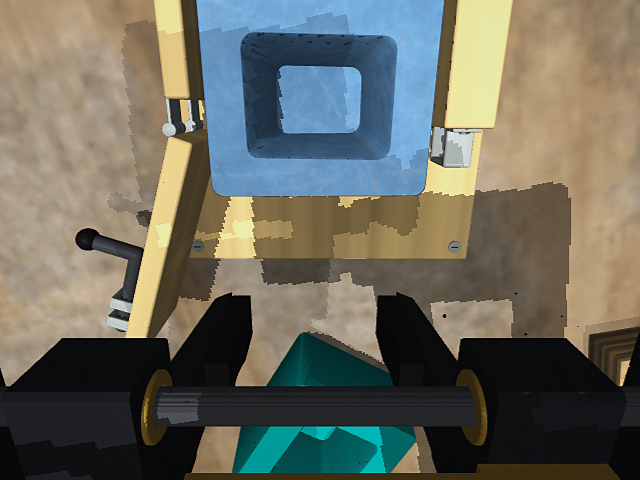

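The wrist view shows the mould (320,95) square in the mouth, keeper at (457,147), gate to the left, tail end at (88,238), and both fingertips clear over the apron. I'll lower and push.

Call:
drive_tool([
  {"fingers": 0.6,"linear": [0.1,4.4,0.1],"yaw": 0},
  {"fingers": 0.6,"linear": [0.1,3.4,0.1],"yaw": 0},
  {"fingers": 0.6,"linear": [0,1.0,0],"yaw": 0},
  {"fingers": 0.6,"linear": [0,0,2.0],"yaw": 0},
  {"fingers": 0.6,"linear": [0,0,1.0],"yaw": 0},
  {"fingers": 0.6,"linear": [0,0,1.0],"yaw": 0},
  {"fingers": 0.6,"linear": [0,0,1.0],"yaw": 0},
])

```text
time: 2.55
ee_pos: [0.555, 0.0084, 0.0357]
ee_rot: [[-0.217, 0.005, 0.976], [-0.976, -0.002, -0.217], [0.001, -1.0, 0.005]]
contact_force: [0.2, 0.2, -0.7]
grip_width: 0.0529
```

```bash
python3 - <<'E'
from h import *
report()
E
```

```text
t 2.55 case mm [-76.  -8.] z 35.7 tool z angle in case deg 0.0 F case [ 0.1  0.2 -0.7] w 0.0529 q [-0.2   0.4   1.79 -0.    0.94  1.59]
```

Call:
drive_tool([
  {"fingers": 0.6,"linear": [0,0,0],"yaw": 0},
])

```text
time: 2.65
ee_pos: [0.5571, 0.0076, 0.0369]
ee_rot: [[-0.218, 0.008, 0.976], [-0.976, -0.002, -0.218], [0.001, -1.0, 0.008]]
contact_force: [-0.8, -0.3, 0.4]
grip_width: 0.0531
```

```bash
python3 - <<'E'
from h import *
report()
import pickle
d=r.get_image('wrist');save(d['image'],'wrist1.png')
E
```

```text
t 2.65 case mm [-73.8  -8.3] z 36.9 tool z angle in case deg 0.0 F case [-0.7 -0.4  0.4] w 0.0531 q [-0.2   0.4   1.78 -0.    0.94  1.59]
```

View pics/wrist1.png

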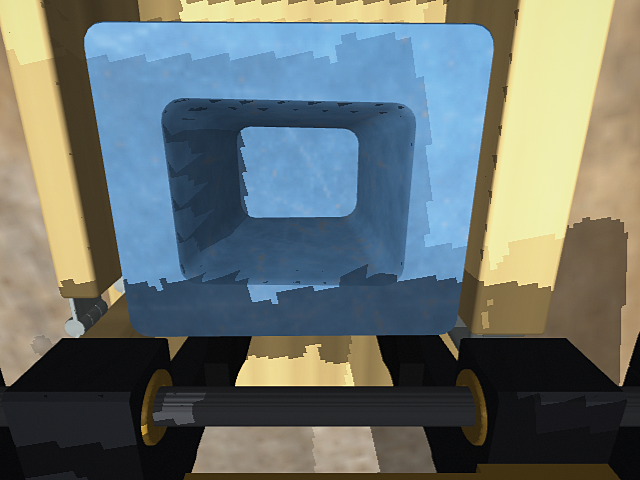

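The mould (290,180) is moving in square, and it is close to the bolt-side wall (475,200). I'll continue gently with a slight bias to +y.

Call:
drive_tool([
  {"fingers": 0.6,"linear": [-0.1,0.1,0.5],"yaw": 0},
  {"fingers": 0.6,"linear": [-0.1,0.1,0.5],"yaw": 0},
  {"fingers": 0.6,"linear": [-0.1,0.0,0.4],"yaw": 0},
  {"fingers": 0.6,"linear": [0,0,0.2],"yaw": 0},
])

```text
time: 3.1
ee_pos: [0.5727, 0.0079, 0.0351]
ee_rot: [[-0.216, 0.006, 0.976], [-0.976, -0.002, -0.216], [0.001, -1.0, 0.006]]
contact_force: [-1.8, 0.6, 0.9]
grip_width: 0.0525
```

```bash
python3 - <<'E'
from h import *
report()
E
```

```text
t 3.1 case mm [-58.6  -4.5] z 35.1 tool z angle in case deg 0.1 F case [-1.9  0.2  0.9] w 0.0525 q [-0.19  0.44  1.74 -0.    0.96  1.6 ]
```

Call:
drive_tool([
  {"fingers": 0.6,"linear": [0,0,0.3],"yaw": 0},
  {"fingers": 0.6,"linear": [0,0,0.3],"yaw": 0},
  {"fingers": 0.6,"linear": [0,0,0.3],"yaw": 0},
])

```text
time: 3.4
ee_pos: [0.5768, 0.0074, 0.034]
ee_rot: [[-0.215, -0.007, 0.977], [-0.977, 0.0, -0.215], [0.001, -1.0, -0.006]]
contact_force: [-14.9, 1.8, 11.0]
grip_width: 0.0531
```

```bash
python3 - <<'E'
from h import *
report()
E
```

```text
t 3.4 case mm [-54.5  -4.2] z 34.0 tool z angle in case deg 0.2 F case [-14.9  -1.5  11. ] w 0.0531 q [-0.19  0.45  1.72 -0.    0.97  1.6 ]
```

TCP x is -54.5 mm with 15 N of resistance, which is exactly the home position. I'll back off, rise, and look.

Call:
drive_tool([
  {"fingers": 0.6,"linear": [0,0,-2.0],"yaw": 0},
  {"fingers": 0.6,"linear": [0,0,-4.0],"yaw": 0},
  {"fingers": 0.6,"linear": [0,-4.5,-1.0],"yaw": 0},
  {"fingers": 0.6,"linear": [0,-4.5,0],"yaw": 0},
  {"fingers": 0,"linear": [0,-2.5,0],"yaw": 0},
  {"fingers": 0,"linear": [0,0,0],"yaw": 0},
  {"fingers": 0,"linear": [0,0,0],"yaw": 0},
])

```text
time: 4.1
ee_pos: [0.5057, 0.0232, 0.1511]
ee_rot: [[-0.215, -0.009, 0.977], [-0.977, 0.001, -0.215], [0.001, -1.0, -0.009]]
contact_force: [-0.6, -0.2, -0.2]
grip_width: 0.0307
```

```bash
python3 - <<'E'
from h import *
report()
s=r.state();d=r.get_image('wrist');d['s']=s;save(d['image'],'wrist2.png')
import pickle;pickle.dump(d,open('w2.pkl','wb'))
P=pts(d);h=cv2.cvtColor(d['image'],cv2.COLOR_RGB2HSV)
C=(P[...,:2]-T0)@RC*1000
b=(h[...,0]>95)&(h[...,0]<125)&(h[...,1]>80)&(P[...,2]>.062)&(P[...,2]<.085)
print('blue top case x',np.percentile(C[b][:,0],[.5,99.5]),'y',np.percentile(C[b][:,1],[.5,99.5]),'z',np.median(P[b][:,2]))
print(cv2.minAreaRect(C[b].astype(np.float32)))
w=(h[...,0]>15)&(h[...,0]<35)&(h[...,1]>40)&(P[...,2]>.068)&(P[...,2]<.082)
n,l,st,c=cv2.connectedComponentsWithStats(w.astype(np.uint8))
for i in range(1,n):
    if st[i,4]>800: print(st[i],cv2.minAreaRect(C[l==i].astype(np.float32)),np.percentile(C[l==i],[1,99],axis=0).round(1))
E
```

```text
t 4.1 case mm [-127.3   -4.2] z 151.1 tool z angle in case deg 0.2 F case [-0.5 -0.3 -0.2] w 0.0307 q [-0.19  0.13  1.85 -0.    1.17  1.6 ]
blue top case x [-42.31654634   6.63523404] y [-50.84945483  54.95984854] z 0.07154455992780305
((-16.81315803527832, 2.0320281982421875), (50.935367584228516, 107.84954071044922), 0.1902567595243454)
[ 164    0   37  112 2816] ((-19.883140563964844, 65.84092712402344), (13.474807739257812, 53.7154426574707), 89.77334594726562) [[-46.1  59.3]
 [  5.8  71.2]]
[ 410    0   62  137 6470] ((-26.08094024658203, -70.12162017822266), (24.57921600341797, 66.66759490966797), 89.79656219482422) [[-58.7 -81.7]
 [  6.1 -58.2]]
[ 137  142   65  192 4234] ((-124.94432067871094, 86.73878479003906), (12.762664794921875, 128.1900634765625), 71.07731628417969) [[-183.5   62.1]
 [ -65.   109. ]]
```

View pics/wrist2.png

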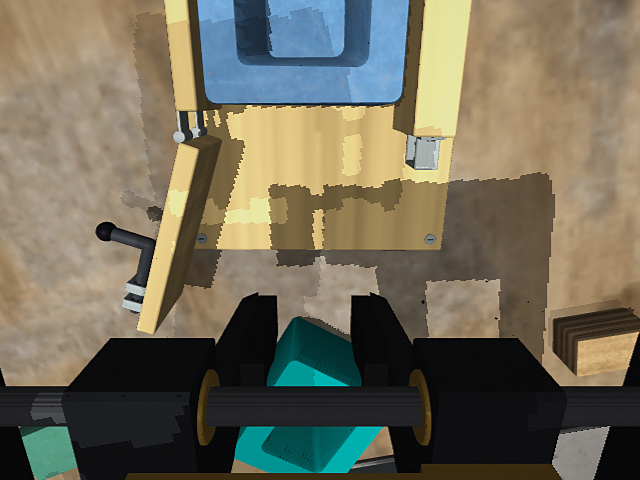

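The mould is home: its front face lies 16–17 mm behind the post front (expected 16), and its yaw is about 0. The gate is at 1.90 rad, with the tail end at (105,231). To close it I push with the shut fingers' +x side, about 38 mm from the hinge, with the tool turning along with the gate.

```bash
cat >> h.py <<'E'
def gp(th,along,off,z=.035):
    "waypoint: TCP at distance along gate / off outer face, tool +x along gate's inward normal"
    t=np.radians(th);a=np.array([-np.sin(t),-np.cos(t)]);i=np.array([np.cos(t),-np.sin(t)])
    p=np.array([-.0625,.0725])+a*along+i*(.002-off);return (p[0],p[1],z,90-th)
E
python3 - <<'E'
from h import *
plan([gp(109,.038,.040,.12),gp(109,.038,.035,.035)])
E
```

```text
t 4.15 case mm [-127.2   -4.2] z 150.9 tool z angle in case deg 0.2 F case [-0.7 -0.6  0.7] w 0.0269 q [-0.19  0.13  1.85 -0.    1.17  1.6 ]
[-3.12  0.77  1.04] 4.79
[-3.2   0.77  0.77] 4.79
[-3.25  0.77  0.5 ] 4.79
[-3.28  0.77  0.23] 4.79
[0.25 4.25 0.  ] -0.0
[0.25 4.25 0.  ] -0.0
```

Call:
drive_tool([
  {"fingers": 0,"linear": [-3.1,0.8,1.0],"yaw": 4.8},
  {"fingers": 0,"linear": [-3.2,0.8,0.8],"yaw": 4.8},
  {"fingers": 0,"linear": [-3.2,0.8,0.5],"yaw": 4.8},
  {"fingers": 0,"linear": [-3.3,0.8,0.2],"yaw": 4.8},
  {"fingers": 0,"linear": [0,0,0],"yaw": 0},
  {"fingers": 0,"linear": [0,0,0],"yaw": 0},
])

```text
time: 4.75
ee_pos: [0.5709, 0.1381, 0.1062]
ee_rot: [[-0.537, -0.023, 0.843], [-0.843, -0.0, -0.537], [0.013, -1.0, -0.019]]
contact_force: [-0.1, 0.5, 0.1]
grip_width: 0.0008
```

```bash
python3 - <<'E'
from h import *
plan([gp(109,.038,.035,.035)])
s=r.state();d=r.get_image('wrist');save(d['image'],'wrist3.png')
E
```

```text
t 4.75 case mm [-88.8 122.1] z 106.2 tool z angle in case deg -19.9 F case [-0.2  0.4  0.1] w 0.0008 q [0.04 0.37 1.66 0.   1.14 2.17]
[0.26 3.56 0.15] -0.47
[0.27 3.56 0.15] -0.47
```

View pics/wrist3.png

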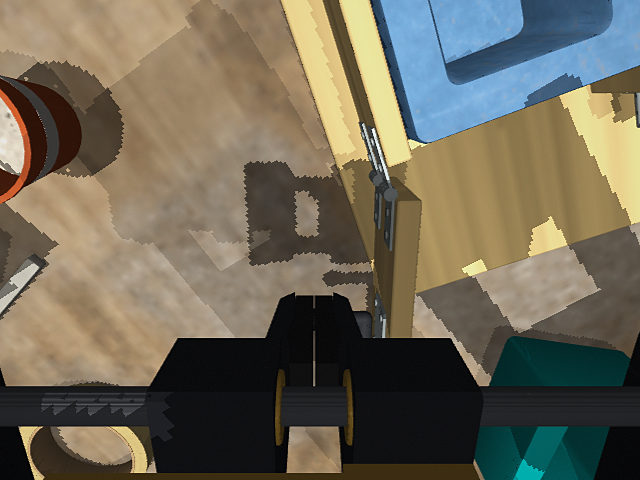

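The wrist view shows the shut fingertips (315,300) beside the open gate (400,270), with the tail's black end at (362,322) clear on the camera side and the hinge at (385,190). I'll lower.

Call:
drive_tool([
  {"fingers": 0,"linear": [0.2,3.6,0.2],"yaw": -0.5},
  {"fingers": 0,"linear": [0.2,3.4,0.1],"yaw": -0.4},
  {"fingers": 0,"linear": [0,0,0],"yaw": 0},
])

```text
time: 5.1
ee_pos: [0.5691, 0.1302, 0.0351]
ee_rot: [[-0.524, -0.022, 0.852], [-0.852, -0.0, -0.524], [0.012, -1.0, -0.019]]
contact_force: [0.2, -0.3, -0.3]
grip_width: 0.0005
```

```bash
python3 - <<'E'
from h import *
plan([gp(109,.038,.0175)]+[gp(t,.038,.0175) for t in range(101,36,-8)],step=.02)
E
```

```text
t 5.1 case mm [-88.8 114. ] z 35.1 tool z angle in case deg -19.0 F case [ 0.3 -0.2 -0.3] w 0.0005 q [0.02 0.47 1.69 0.   1.   2.14]
[1.52 0.01 0.04] -0.02
[ 0.54  0.   -0.18] -8.0
[ 0.54  0.   -0.18] -8.0
[ 0.54  0.   -0.18] -8.0
[ 0.54  0.   -0.18] -8.0
[ 0.54  0.   -0.18] -8.0
[ 0.54  0.   -0.18] -8.0
[ 0.54  0.   -0.18] -8.0
[ 0.54  0.   -0.18] -8.0
[ 0.54  0.   -0.18] -8.0
```

Call:
drive_tool([
  {"fingers": 0,"linear": [1.5,0,0],"yaw": 0},
  {"fingers": 0,"linear": [0.5,0,-0.15],"yaw": -7},
  {"fingers": 0,"linear": [0.5,0,-0.15],"yaw": -7},
  {"fingers": 0,"linear": [0.5,0,-0.15],"yaw": -7},
  {"fingers": 0,"linear": [0.5,0,-0.15],"yaw": -7},
  {"fingers": 0,"linear": [0.5,0,-0.15],"yaw": -7},
])

```text
time: 5.7
ee_pos: [0.5472, 0.0931, 0.0427]
ee_rot: [[0.079, -0.018, 0.997], [-0.997, 0.003, 0.079], [-0.004, -1.0, -0.018]]
contact_force: [0.7, 1.5, -1.1]
grip_width: 0.0003
```

```bash
python3 - <<'E'
from h import *
p,E=report()
s=r.state();d=r.get_image('top')
P=pts(d);h=cv2.cvtColor(d['image'],cv2.COLOR_RGB2HSV);C=(P[...,:2]-T0)@RC*1000
m=(P[...,2]>.06)&(P[...,2]<.085)&(C[...,0]<-66)&(C[...,0]>-200)&(abs(C[...,1]-20)<110)&(h[...,0]>15)&(h[...,0]<35)&(h[...,1]>40)
print(m.sum(),np.percentile(C[m],[2,50,98],axis=0).round(1),cv2.minAreaRect(C[m].astype(np.float32)) if m.sum()>5 else 0)
plan([gp(t,.038,.0175) for t in range(66,-1,-7)],step=.02)
E
```

```text
t 5.7 case mm [-102.1   73. ] z 42.7 tool z angle in case deg 17.1 F case [ 0.3  1.6 -1.1] w 0.0003 q [-0.05  0.4   1.77  0.    0.99  1.44]
22 [[-150.4   39.4]
 [-133.    42.2]
 [-124.3   47.7]] ((-137.8238983154297, 42.240543365478516), (27.725236892700195, 5.6509857177734375), 12.80819034576416)
t 5.75 case mm [-101.8   72.2] z 42.9 tool z angle in case deg 17.4 F case [ 0.6 -0.4 -0.2] w 0.0008 q [-0.05  0.4   1.77  0.    0.99  1.44]
[ 0.05  0.79 -0.19] -6.56
[ 0.47  0.   -0.16] -7.0
[ 0.47  0.   -0.16] -7.0
[ 0.47  0.   -0.16] -7.0
[ 0.47  0.   -0.16] -7.0
[ 0.47  0.   -0.16] -7.0
[ 0.47  0.   -0.16] -7.0
[ 0.47  0.   -0.16] -7.0
[ 0.47  0.   -0.16] -7.0
[ 0.47  0.   -0.16] -7.0
```

Call:
drive_tool([
  {"fingers": 0,"linear": [0.1,0.7,-0.2],"yaw": -7},
  {"fingers": 0,"linear": [0.5,0,-0.15],"yaw": -7},
  {"fingers": 0,"linear": [0.5,0.1,-0.15],"yaw": -7},
  {"fingers": 0,"linear": [0.5,0.1,-0.15],"yaw": -7},
  {"fingers": 0,"linear": [0.5,0,-0.15],"yaw": -7},
])

```text
time: 6.25
ee_pos: [0.5483, 0.0696, 0.0406]
ee_rot: [[0.647, -0.013, 0.762], [-0.762, 0.005, 0.647], [-0.012, -1.0, -0.007]]
contact_force: [-0.9, 2.1, -1.8]
grip_width: 0.0005
```

```bash
python3 - <<'E'
from h import *
p,E=report()
plan([gp(t,.038,.0175) for t in (32,26,20,14,8,4,0)],step=.02)
E
```

```text
t 6.25 case mm [-95.8  50.3] z 40.6 tool z angle in case deg 52.9 F case [-1.3  1.9 -1.8] w 0.0005 q [-0.09  0.4   1.78  0.    0.98  0.77]
t 6.25 case mm [-95.8  50.3] z 40.6 tool z angle in case deg 52.9 F case [-1.3  1.9 -1.8] w 0.0005 q [-0.09  0.4   1.78  0.    0.98  0.77]
[ 0.12  0.56 -0.15] -5.09
[ 0.41  0.   -0.14] -6.0
[ 0.41  0.   -0.14] -6.0
[ 0.41  0.   -0.14] -6.0
[ 0.41  0.   -0.14] -6.0
[ 0.27  0.   -0.1 ] -4.0
[ 0.27  0.   -0.1 ] -4.0
```

Call:
drive_tool([
  {"fingers": 0,"linear": [0.1,0.5,-0.1],"yaw": -5},
  {"fingers": 0,"linear": [0.4,0,-0.15],"yaw": -6},
  {"fingers": 0,"linear": [0.4,0.1,-0.15],"yaw": -6},
  {"fingers": 0,"linear": [0.4,0,-0.15],"yaw": -6},
  {"fingers": 0,"linear": [0.4,0,-0.15],"yaw": -6},
])

```text
time: 6.75
ee_pos: [0.5578, 0.052, 0.0405]
ee_rot: [[0.938, -0.012, 0.347], [-0.347, 0.005, 0.938], [-0.013, -1.0, 0.001]]
contact_force: [-1.6, 1.1, -0.2]
grip_width: 0.0004
```

```bash
python3 - <<'E'
from h import *
plan([gp(t,.038,.0175) for t in (6,3,0)],step=.02)
E
```

```text
t 6.75 case mm [-82.7  35.3] z 40.5 tool z angle in case deg 82.3 F case [-1.8  0.8 -0.2] w 0.0004 q [-0.12  0.41  1.76  0.    0.98  0.23]
[0.07 0.55 0.12] -1.72
[ 0.2   0.   -0.08] -3.0
[ 0.2   0.   -0.08] -3.0
```

Call:
drive_tool([
  {"fingers": 0,"linear": [0.1,0.4,0],"yaw": -2},
  {"fingers": 0,"linear": [0.2,0,-0.1],"yaw": -3},
  {"fingers": 0,"linear": [0.2,0,-0.1],"yaw": -2.5},
  {"fingers": 0,"linear": [0.3,0,0],"yaw": 0},
])

```text
time: 7.15
ee_pos: [0.5633, 0.0465, 0.0404]
ee_rot: [[0.974, -0.015, 0.226], [-0.226, 0.006, 0.974], [-0.016, -1.0, 0.003]]
contact_force: [-11.7, 6.3, 2.9]
grip_width: 0.0002
```

```bash
python3 - <<'E'
from h import *
report()
E
```

```text
t 7.15 case mm [-76.2  31.1] z 40.4 tool z angle in case deg 89.5 F case [-12.8   3.6   2.9] w 0.0002 q [-0.13  0.43  1.74  0.    0.99  0.09]
```

The gate is at its stop (12.8 N at TCP x of -76). I'll back off 12 mm from the face, then push the tail along -y (tool -z).

Call:
drive_tool([
  {"fingers": 0,"linear": [-1.2,0.3,0],"yaw": -0.5},
  {"fingers": 0,"linear": [0,0,0],"yaw": 0},
])

```text
time: 7.35
ee_pos: [0.5516, 0.0486, 0.0393]
ee_rot: [[0.975, -0.015, 0.223], [-0.223, 0.006, 0.975], [-0.016, -1.0, 0.003]]
contact_force: [-0.6, 0.4, -0.4]
grip_width: 0.0005
```

```bash
python3 - <<'E'
from h import *
report()
d=r.get_image('side');save(cv2.resize(d['image'][190:310,220:380],None,fx=5,fy=5,interpolation=cv2.INTER_CUBIC),'side1.png')
E
```

```text
t 7.35 case mm [-88.1  30.5] z 39.3 tool z angle in case deg 89.7 F case [-0.7  0.3 -0.4] w 0.0005 q [-0.13  0.41  1.78  0.    0.98  0.09]
```

View pics/side1.png

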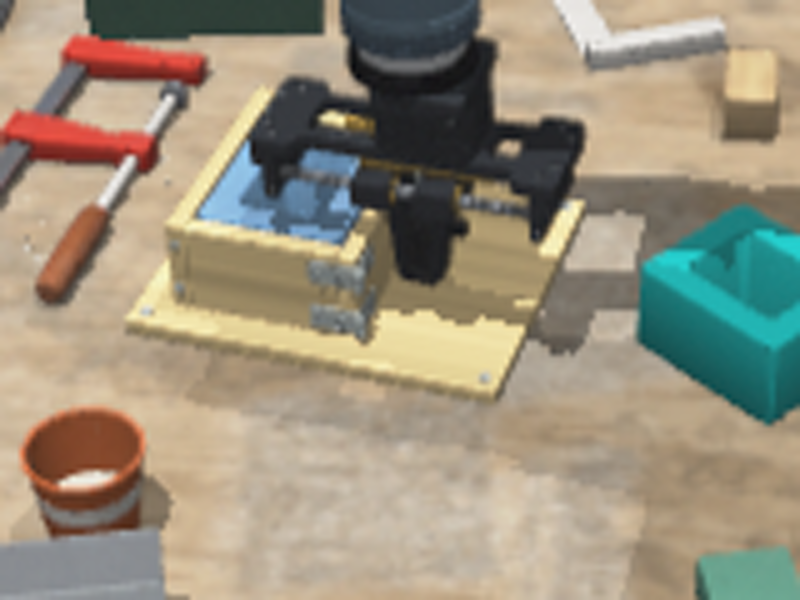

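The side view shows the gate shut in line with the case (370,240), the fingers (420,240) just off it, and the gripper body above the walls. I'll push the bolt now.

Call:
drive_tool([
  {"fingers": 0,"linear": [0,0,-1.5],"yaw": 0},
  {"fingers": 0,"linear": [0,0,-0.7],"yaw": 0},
  {"fingers": 0,"linear": [0,0,-0.7],"yaw": 0},
  {"fingers": 0,"linear": [0,0,-0.5],"yaw": 0},
])

```text
time: 7.8
ee_pos: [0.5475, 0.0118, 0.0421]
ee_rot: [[0.974, -0.008, 0.227], [-0.227, 0.005, 0.974], [-0.009, -1.0, 0.003]]
contact_force: [0.2, 0.7, -1.2]
grip_width: 0.0006
```

```bash
python3 - <<'E'
from h import *
report()
E
```

```text
t 7.8 case mm [-84.1  -6.3] z 42.1 tool z angle in case deg 89.5 F case [ 0.   0.8 -1.2] w 0.0006 q [-0.2   0.39  1.8   0.    0.97  0.03]
```

Call:
drive_tool([
  {"fingers": 0,"linear": [-0.2,0.3,-0.4],"yaw": 0},
  {"fingers": 0,"linear": [-0.1,0.1,-0.4],"yaw": 0},
  {"fingers": 0,"linear": [0,0,-0.3],"yaw": 0},
])

```text
time: 8.1
ee_pos: [0.5443, 0.0045, 0.0388]
ee_rot: [[0.973, -0.002, 0.232], [-0.232, 0.014, 0.973], [-0.005, -1.0, 0.013]]
contact_force: [7.0, 21.8, 0.5]
grip_width: 0.0002
```

```bash
python3 - <<'E'
from h import *
report()
E
```

```text
t 8.1 case mm [-85.6 -14.1] z 38.8 tool z angle in case deg 89.2 F case [ 2.1 22.8  0.5] w 0.0002 q [-0.22  0.38  1.81  0.02  0.95  0.01]
```

Hard stop at 23 N with the tail about 100 mm from the hinge (home is 102). I'll withdraw along +y, then back and up, and check.

Call:
drive_tool([
  {"fingers": 0,"linear": [0,0,0.7],"yaw": 0},
  {"fingers": 0,"linear": [-1.0,0,1.0],"yaw": 0},
  {"fingers": 0,"linear": [-3.5,0,0.5],"yaw": 0},
  {"fingers": 0,"linear": [-2.0,-4.0,0],"yaw": 0},
  {"fingers": 0,"linear": [-2.0,-4.5,0],"yaw": 0},
  {"fingers": 0,"linear": [-1.0,-4.5,0],"yaw": 8},
  {"fingers": 0,"linear": [0,0,0],"yaw": 0},
])

```text
time: 8.8
ee_pos: [0.4488, 0.0493, 0.17]
ee_rot: [[0.93, -0.01, 0.368], [-0.368, 0.012, 0.93], [-0.013, -1.0, 0.008]]
contact_force: [0.5, 0.0, 0.7]
grip_width: 0.0001
```

```bash
python3 - <<'E'
from h import *
report()
d=r.get_image('top');save(cv2.resize(d['image'][160:280,265:425],None,fx=5,fy=5,interpolation=cv2.INTER_CUBIC),'top1.png')
E
```

```text
t 8.8 case mm [-188.5    8.9] z 170.0 tool z angle in case deg 81.0 F case [0.5 0.1 0.7] w 0.0001 q [-0.16 -0.02  1.97  0.01  1.2   0.21]
```

View pics/top1.png

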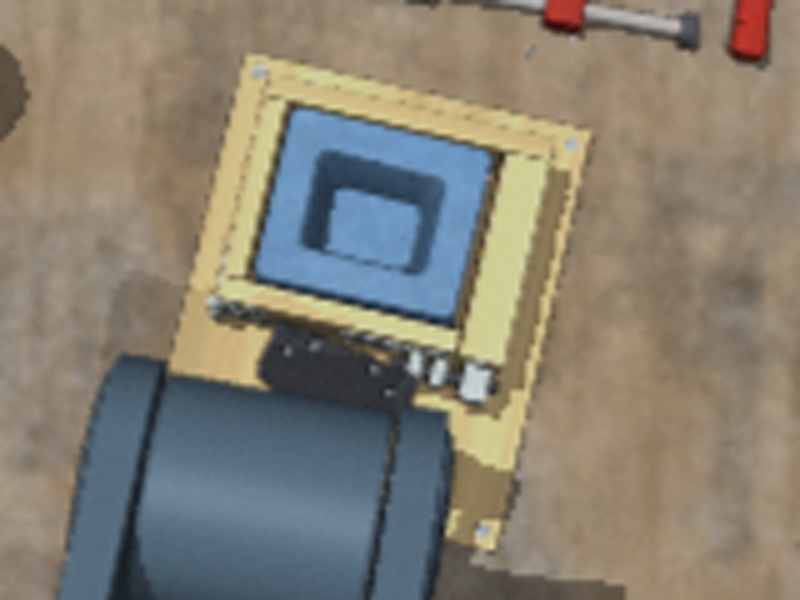

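The top view shows the mould home against the back wall, the gate shut (345,315), and guide straps (415,362),(438,372) next to the keeper (477,383). I'll bring the wrist camera round for a close look at the bolt.

Call:
drive_tool([
  {"fingers": 0,"linear": [0,0,-1.0],"yaw": 8.5},
  {"fingers": 0,"linear": [0,0,-1.0],"yaw": 8.5},
  {"fingers": 0,"linear": [0,0,-1.0],"yaw": 8.5},
  {"fingers": 0,"linear": [0,0,-1.0],"yaw": 8.5},
  {"fingers": 0,"linear": [0,0,0],"yaw": 8.5},
  {"fingers": 0,"linear": [0,0,0],"yaw": 8.5},
  {"fingers": 0,"linear": [0,0,0],"yaw": 8.5},
  {"fingers": 0,"linear": [0,0,0],"yaw": 8.5},
  {"fingers": 0,"linear": [0,0,0],"yaw": 8.5},
  {"fingers": 0,"linear": [0,0,0],"yaw": 4.5},
  {"fingers": 0,"linear": [0,0,0],"yaw": 0},
])

```text
time: 9.95
ee_pos: [0.4121, 0.0178, 0.1488]
ee_rot: [[-0.234, -0.042, 0.971], [-0.972, 0.014, -0.233], [-0.004, -0.999, -0.045]]
contact_force: [0.4, 0.3, -0.6]
grip_width: 0.0006
```

```bash
python3 - <<'E'
from h import *
report()
s=r.state();d=r.get_image('wrist');d['s']=s;save(d['image'],'wrist4.png')
import pickle;pickle.dump(d,open('w4.pkl','wb'))
E
```

```text
t 9.95 case mm [-217.5  -29.9] z 148.8 tool z angle in case deg -0.9 F case [ 0.3  0.4 -0.6] w 0.0006 q [-0.25 -0.05  2.05  0.    1.19  1.56]
```

View pics/wrist4.png

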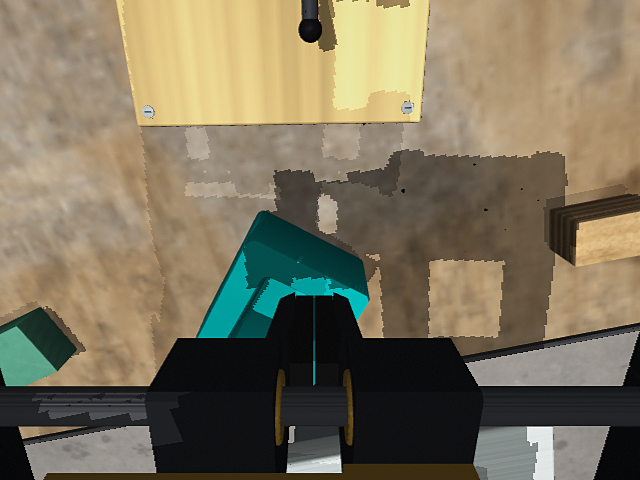

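The view is too far back, with only the tail end at (311,30). I'll go 8 cm ahead for the last picture.

Call:
drive_tool([
  {"fingers": 0,"linear": [0,0,4.0],"yaw": 0},
  {"fingers": 0,"linear": [0,0,4.0],"yaw": -0.9},
  {"fingers": 0,"linear": [0,0,0],"yaw": 0},
  {"fingers": 0,"linear": [0,0,0],"yaw": 0},
])

```text
time: 10.4
ee_pos: [0.4882, -0.0, 0.1398]
ee_rot: [[-0.204, -0.051, 0.978], [-0.979, 0.016, -0.203], [-0.005, -0.999, -0.054]]
contact_force: [-0.6, -0.6, -0.1]
grip_width: 0.0004
```

```bash
python3 - <<'E'
from h import *
report()
s=r.state();d=r.get_image('wrist');d['s']=s
save(cv2.resize(d['image'][0:300,180:560],None,fx=2,fy=2,interpolation=cv2.INTER_CUBIC),'wrist5.png')
P=pts(d);C=(P[...,:2]-T0)@RC*1000;g=d['image'].max(2);h=cv2.cvtColor(d['image'],cv2.COLOR_RGB2HSV)
m=(C[...,0]<-84)&(C[...,0]>-120)&(P[...,2]>.035)&(P[...,2]<.07)&(abs(C[...,1])<80)
print('tail y',np.percentile(C[m][:,1],[2,50,98]),'x',np.percentile(C[m][:,0],[2,98]),m.sum())
w=(h[...,0]>15)&(h[...,0]<35)&(h[...,1]>40)&(P[...,2]>.068)&(P[...,2]<.082)&(C[...,0]<-43)&(abs(C[...,1])<57)
print('gate rect',cv2.minAreaRect(C[w].astype(np.float32)))
p=(h[...,0]>15)&(h[...,0]<35)&(h[...,1]>40)&(P[...,2]>.068)&(P[...,2]<.082)&(C[...,1]<-62)
print('post front',np.percentile(C[p][:,0],1))
b=(h[...,0]>95)&(h[...,0]<125)&(h[...,1]>80)&(P[...,2]>.062)&(P[...,2]<.085)
print('mould front',np.percentile(C[b][:,0],1),'z',np.median(P[b][:,2]))
E
```

```text
t 10.4 case mm [-139.3  -30.7] z 139.8 tool z angle in case deg 0.8 F case [-0.5 -0.7 -0.1] w 0.0004 q [-0.25  0.14  1.87  0.    1.18  1.53]
tail y [-34.16660818 -28.79278511 -23.50081783] x [-102.41779127  -84.64553437] 552
gate rect ((-53.36431884765625, 0.2809600830078125), (113.26190185546875, 13.310857772827148), 89.95462036132812)
post front -58.94058972993444
mould front -42.51629116741943 z 0.071581691357389
```

View pics/wrist5.png

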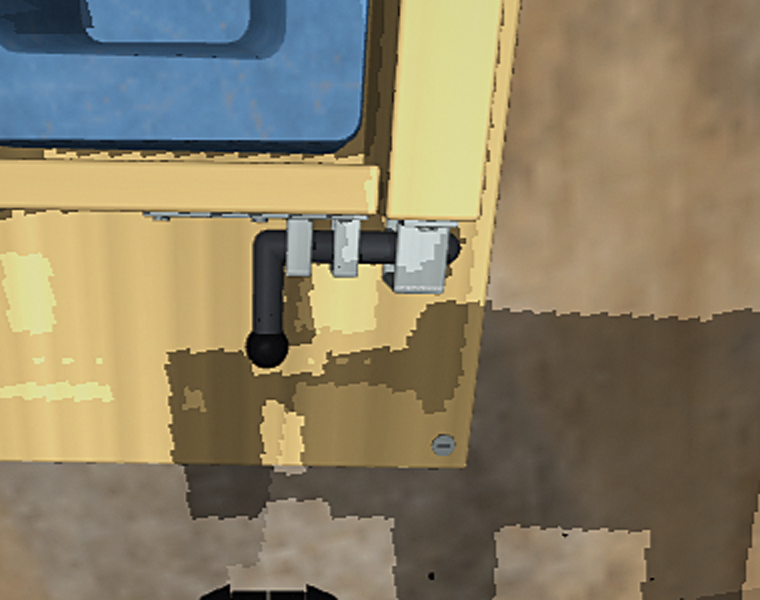

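The picture shows the bar passing through the keeper (420,255) and out beyond it (455,247), with the tail (268,300) up against its strap. The tail is 101.3 mm from the hinge, the gate is at 0.0 rad, and the mould front is 16.4 mm behind the post front. I'll raise the arm clear and hand in.

Call:
drive_tool([
  {"fingers": 0,"linear": [0,-4.0,-1.0],"yaw": 0},
  {"fingers": 0,"linear": [0,-4.0,-1.0],"yaw": 0},
  {"fingers": 0,"linear": [0,0,0],"yaw": 0},
  {"fingers": 0,"linear": [0,0,0],"yaw": 0},
])

```text
time: 10.85
ee_pos: [0.4671, 0.0043, 0.2206]
ee_rot: [[-0.2, -0.058, 0.978], [-0.98, 0.017, -0.199], [-0.005, -0.998, -0.06]]
contact_force: [-0.1, 0.6, -0.8]
grip_width: 0.0002
```

```bash
python3 - <<'E'
from h import *
report(); print(r.sign_off())
E
```

```text
t 10.85 case mm [-160.9  -31.1] z 220.6 tool z angle in case deg 1.1 F case [-0.2  0.6 -0.8] w 0.0002 q [-0.25 -0.01  1.85  0.    1.36  1.52]
the job is handed in; nothing more can be done
None
```

The mould is home, the gate is shut and the bolt is through its keeper. I did them in the order asked, using only fingertip pushes, and handed in at 10.85 s of the 54 s allowed.

Last checks, from the wrist camera and the force readings:

| Item | Measured | Expected |
|---|---|---|
| Mould front face behind the post front | 16.4 mm | 16 mm |
| Mould top height above the bench | 71.6 mm | 72 mm |
| Gate angle | about 0 rad | 0 |
| Bolt tail distance from the hinge axis | 101.3 mm | 102 mm |

- **Bolt:** the bar can be seen coming out beyond the keeper.
- **Forces:** the end stops were felt at about 15 N (mould), 13 N (gate) and 23 N (bolt). The readings at the ends of the moves stayed well under the limits.
- **Arm:** it finished about 22 cm above the bench, touching nothing.
- **Other items:** I saw nothing on the bench shifted in the pictures, but I did not measure the bystanders.

Two things were slightly off:
- **Position offset:** the wrist camera and my fit of the case differ by about 2 mm, which is within the calibration. I therefore used distances between features rather than absolute positions.
- **Drift in the first push:** the fingers moved about 8 mm towards the bolt side, taking the mould towards that wall. I corrected this before the mould reached home, and it ended square.

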